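Turn the parts dispenser's lid to the marked compartment

ROBOT

A 6-joint arm with a two-finger parallel gripper is mounted at the origin on the work surface. World frame = base frame: x ahead of the robot, y to its left, z up, the work surface at z = 0. Lengths are in mm, angles in rad, forces in N, time in s.
With the tool pointing down it reaches from about 300 to 775 mm from the base axis. Payload 14.6 kg.
Tool frame: the origin (TCP) lies midway between the tips of the shut fingers; the grasp point (between the pads) lies 19 mm behind it; z points along the fingers, y is the line along which they close (so a half turn about z gives the same grasp; the last joint's range is limited). The gripper opens to 94 mm and grips with 3 to 60 N. Pads are 16 mm wide; open, the fingers measure 119 mm over their backs; the gripper's body (75 mm by 177 mm) begins 78 mm behind the grasp point.
Start: joints at [-1.217, 0.3, 1.521, -0, 1.321, -0.067], TCP at [224.662, -502.012, 171.346] pointing down, gripper open.
Joint ranges: [-3.03, 3.03], [-0.79, 2.21], [0.23, 2.52], [-1.04, 4.18], [0, 3.07], [-2.55, 2.55]. Speed limits (rad/s): [2.22, 2.22, 2.57, 3.14, 3.14, 3.14].

INTERFACE

Orientations are given as [roll, pitch, yaw] about the fixed x, y, z axes, in that order (R = Rz(yaw) Ry(pitch) Rx(roll)).
In Python, from cell import manip, camera gives the robot as it stands.
- The arm moves only by the tool move_arm, never from a script. Its arguments are lists of equal length, an entry for each row: "dp": the shift along the world's x, y, z in mm, a list of three; "rotation": the turn, a rotation vector about the world's x, y, z in rad, a list of three; "hand": the opening, from 0 (shut) to 1 (fully open). A call has 1 to 10 rows; each row shifts and turns the commanded pose from where the row before left it; what a row does not reach is not made up. A row lasts 1/8 s, in which the tool goes at most 62.5 mm and 10.7 degrees, less where a joint would pass 70% of its speed; a pose out of reach is approached as far as the arm can. A call with a gripper value outside its range is refused whole. The fingers move at their own pace and stop on an object; "newtons" is the grip in N (left out, the last holds). Time passes only in rows, so rows that do not move let the fingers close. It gives the time, the measured TCP pose, the force, the opening and the grip force at its end, in the units of the state.
- manip.read_state(): the state, without advancing time (a new reading comes with each control period).
- camera(name): name is "scene" or "top" or "wrist"; returns a dict with "image" (420x560x3 uint8, red, green, blue), "fx", "fy", "cx", "cy" (pixels), "R" (3x3) and "t" (3): a world point X has camera coordinates R X + t; the wrist camera has in their place "mount" (4x4, takes a point from camera to tool coordinates, whose origin is the TCP and whose axes are the flange's). Camera axes: x right, y down, z forward; pixel columns grow to the right and rows downward; lengths in mm; the calibration is good to about 2 mm. A picture is of the moment at which its call begins: read the wrist's pose just before it. There is no depth.
- manip.sign_off(): hands the job in; it is judged then, once.
The state is a dict: "clock": time; "joints": joint angles; "qd": joint speeds; "effort": joint torques, N m; "eef_pos": TCP position; "eef_rot": TCP orientation; "wrist_force": force on the tool from outside, world axes, zero at the start; "moment": the same for the moment, N m; "finger_gap": finger opening in mm; "finger_force": force on a finger pad.
Only numpy, scipy, OpenCV 4.12 (cv2) and the standard library are available. Lean on these libraries where they do the work, as an engineer would, in place of code of your own. Each camera call takes 0.05 s, during which the arm holds its last target. There are 200 camera calls.

TASK

On the violin maker's bench, the red marker pin on the rim of the round parts dispenser with the maple lid shows which compartment is needed next. Turn that lid by its brass grip until its opening lies squarely over the compartment beside the red pin, then let go. Leave the lid of the grey dispenser as it is.

Things in the scene. Friction and masses are not known exactly. Their poses are not given: they have to be found in the camera images.
- maple_grip (a point): Centre of the brass bar grip on the pale maple lid, on the lid's vertical turning axis, 71 mm above the bench. The bar, 64 mm long and 16 wide, rises from the lid's top (50 mm above the bench) to 85 mm, on a flat foot 44 mm across and 4 thick. z up; x along the bar towards the opening, turning with the lid. The lid turns either way, over 100 degrees, with light friction (0.1 N m); it stays where left.
- maple_opening (a point): Middle line of the maple lid's only opening, a notch about 30 degrees wide, 42 to 84 mm from the axis, open at the lid's edge. The point lies 97 mm from the axis, just beyond the edge, 52 mm above the bench, and turns with the lid; it meets the red pin's foot when the opening is squarely over the pin's compartment. Lid: 168 mm across.
- red_pin: Red marker pin, 16 mm across, 14 high, fixed on the rim of the dark wooden dispenser (212 mm across, 52 high, fixed to the bench, six 60-degree compartments), on the middle line of the wanted compartment, 97 mm from the lid's axis. Origin: centre of its foot. Starts 40 to 80 degrees either side of the opening. The yellow pin and the grey dispenser's red and blue pins do not matter.
- grey_opening (a point): Bystander: a dispenser of the same shape and size with a grey case, black lid and grey grip. This point lies on the middle line of its lid's opening, 97 mm from that lid's axis, 52 mm above the bench, and turns with that lid, which must not be turned.
Mind the look-alikes: they are no part of the job. What is shaped like the part that bears maple_grip but orange is not meant.

How it is judged (in metres and radians):
At the end, for the whole second after the job is handed in: The middle of the maple lid's opening points at the red pin within about 11 degrees (the opening's middle-line point at rim radius within 19 mm of the pin's foot, seen from above), and stays so (horizontal distance between maple_opening and red_pin below 0.019 m); the robot touches nothing.
It fails at once if the grey dispenser's lid was turned (its opening shifted more than 15 mm at the rim) (distance of grey_opening from where it was at the start of the episode above 0.015 m).
It also fails if it takes over 30 s, if anything falls off the work surface, if the arm or the gripper's body presses on something with over 40 N, if the wrist force passes 120 N, or if a joint passes its speed limit or range.

## Working session

There is one attempt and no reset: what is moved stays moved. The work goes in short steps, Python scripts to look and compute and a tool call to move; the robot and the scene stay as the last step left them, time stands still between calls to the robot, and variables do not carry over. Pictures are saved under pics/ and viewed, at most 10 in all, crops included, and the job is handed in when it is done.

Besides the shell and the picture viewer there is one more tool, called as name(argument=value, ...) on one line, values as JSON. move_arm: Moves the arm, as the interface text tells. Its arguments: {"type":"object","properties":{"dp":{"type":"array","items":{"type":"array","items":{"type":"number"}}},"rotation":{"type":"array","items":{"type":"array","items":{"type":"number"}}},"hand":{"type":"array","items":{"type":"number"}},"newtons":{"type":"number"}},"required":["dp","rotation","hand"]}

```bash
mkdir -p pics; cat > h.py <<'E'
import numpy as np, cv2
from cell import manip, camera
def snap(n,f):
    c=camera(n); cv2.imwrite(f,c["image"][:,:,::-1]); return c
def ray(c,u,v,z):
    R=np.array(c["R"]);t=np.array(c["t"]);o=-R.T@t
    d=R.T@np.array([(u-c["cx"])/c["fx"],(v-c["cy"])/c["fy"],1]); return o+d*(z-o[2])/d[2]
E
python3 - <<'E'
from h import *
import pickle
for n in("top","scene"):
    c=snap(n,f"pics/{n}0.png"); pickle.dump(c,open(n+".pkl","wb"))
print(manip.read_state())
E
```

```text
{'clock': 0.1, 'joints': array([-1.21660982e+00,  3.00403919e-01,  1.52153800e+00, -1.69502683e-07,
        1.32070737e+00, -6.66215557e-02]), 'qd': array([-0.00051102, -0.0013417 , -0.00201399, -0.00100907,  0.00059211,
        0.00135958]), 'effort': array([ 7.48861180e-05, -5.32646370e+01, -3.53283048e+01,  7.09125493e-02,
        2.34738673e-02, -6.74918101e-05]), 'eef_pos': array([ 224.56244991, -501.7585971 ,  170.84142744]), 'eef_rot': array([-3.14053836e+00, -7.01782894e-05,  4.20808068e-01]), 'wrist_force': array([ 0.71801647,  0.29755851, -0.98729919]), 'moment': array([ 0.01272365,  0.00751417, -0.04722711]), 'finger_force': 0.0, 'finger_gap': 94.00582617214386}
```

View pics/top0.png

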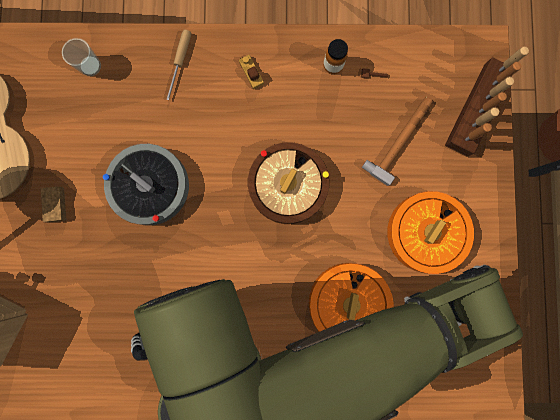

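View pics/scene0.png

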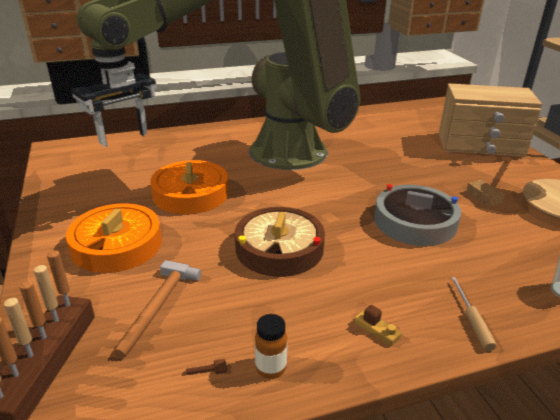

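The top view shows four dispensers: grey with a black lid at (146,184), dark wood with a maple lid at (289,182), and two orange ones at (433,232) and (352,300). The maple one fits because it has a pale lid, a dark wooden case, a red pin at (264,153) and a yellow pin at (326,174). I'll confirm that in a crop.

```bash
python3 - <<'E'
from h import *
i=cv2.imread("pics/top0.png")[132:232,239:339]
cv2.imwrite("pics/crop.png",cv2.resize(i,(600,600),interpolation=cv2.INTER_CUBIC))
E
```

```text
(no output)
```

View pics/crop.png

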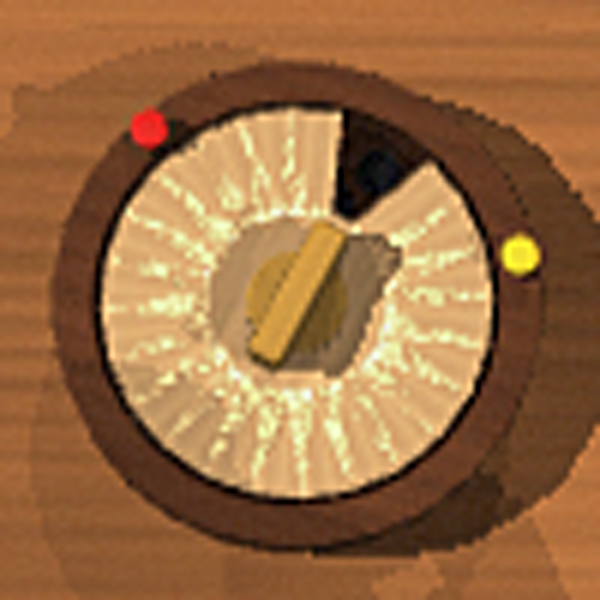

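The crop confirms the pale maple lid in a dark rim. Its centre is at crop (297,302), the bar runs from (332,228) to (265,360), the notch corners are at (343,108) and (435,162), and the red pin is at (149,128).

```bash
python3 - <<'E'
from h import *
import pickle
c=pickle.load(open("top.pkl","rb"))
P=lambda u,v,z: ray(c,239+(u+.5)/6-.5,132+(v+.5)/6-.5,z)
L=P(297,302,50); B=P(297,293,85); a=P(343,108,50);b=P(435,162,50); pin=P(149,128,66)
case=P(298,307,52)
print(L,B,case,pin)
ang=lambda p: np.degrees(np.arctan2(*(p-L)[1::-1]))
print([(ang(p),np.hypot(*(p-L)[:2])) for p in(a,b,pin)])
d=P(332,228,85)-P(265,360,85); print("bar",np.degrees(np.arctan2(d[1],d[0])),np.linalg.norm(d))
E
```

```text
[ 489.38699742 -189.32194787   50.        ] [ 488.22596054 -188.64766965   85.        ] [ 486.93056711 -189.72258683   52.        ] [ 562.04816402 -125.31802844   66.        ]
[(np.float64(-13.024457577870086), np.float64(87.44501196839627)), (np.float64(-44.08577309843669), np.float64(85.76206755432683)), (np.float64(41.37535924108046), np.float64(96.83050570194304))]
bar -26.48507675033912 62.600800687860804
```

The notch middle is at about -28°, the bar at -26.5° and the pin at 41.4°, so the turn is about +69°. The measured radii (87, 86 and 97 mm) and bar length (63 mm) match the given sizes. Next I move above the grip with yaw -27.5°.

move_arm(dp=[[33,39,0],[33,39,0],[33,39,0],[33,39,0],[33,39,0],[33,39,0],[33,39,0],[33,40,0],[0,0,-20],[0,0,0]], rotation=[[0,0,-0.1125],[0,0,-0.1125],[0,0,-0.1125],[0,0,-0.1125],[0,0,-0.1125],[0,0,-0.1125],[0,0,-0.1125],[0,0,-0.1125],[0,0,0],[0,0,0]], hand=[1,1,1,1,1,1,1,1,1,1], newtons=30)

```text
clock: 1.35
eef_pos: [488.0, -188.3, 150.0]
eef_rot: [3.141, 0.003, -0.478]
wrist_force: [0.6, -0.1, 0.3]
finger_gap: 93.6
finger_force: 0.0
```

```bash
python3 - <<'E'
from h import *
s=manip.read_state(); c=snap("wrist","pics/w1.png")
print(s["eef_pos"],s["eef_rot"],s["joints"]); print(c["mount"],c["fx"],c["cx"],c["cy"])
E
```

```text
[ 488.03118303 -188.33739942  149.99596113] [ 3.14141806e+00  3.04780017e-03 -4.78201606e-01] [-4.38295754e-01  2.60916581e-01  1.62193235e+00 -5.54872947e-05
  1.26179606e+00  1.61071887e+00]
[[-4.54271276e-04 -9.72716591e-01 -2.31996181e-01  6.74262460e+01]
 [ 9.99999574e-01 -2.55581127e-04 -8.86493388e-04 -6.91410832e-01]
 [ 8.03012980e-04 -2.31996485e-01  9.72716293e-01 -2.12944325e+02]
 [ 0.00000000e+00  0.00000000e+00  0.00000000e+00  1.00000000e+00]] 346.6670174433573 281.91025359762136 208.18743670182906
```

View pics/w1.png

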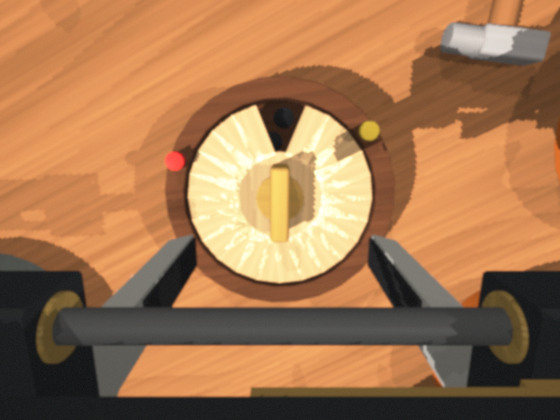

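The wrist view shows the bar from (280,168) to (280,242), upright and midway between the fingers. The notch corners are at (258,106) and (305,106) and the red pin is at (175,161). One refining measurement follows.

```bash
python3 - <<'E'
from h import *
from scipy.spatial.transform import Rotation as Ro
s=manip.read_state(); c=camera("wrist"); T=np.eye(4)
T[:3,:3]=Ro.from_euler("xyz",s["eef_rot"]).as_matrix(); T[:3,3]=s["eef_pos"]
I=np.linalg.inv(T@np.array(c["mount"])); c["R"]=I[:3,:3]; c["t"]=I[:3,3]
L=ray(c,280,190,50); B=ray(c,280,205,85); pin=ray(c,175,161,66)
m=(ray(c,258,106,50)+ray(c,305,106,50))/2
d=ray(c,280,168,85)-ray(c,280,242,85)
A=lambda v: np.degrees(np.arctan2(v[1],v[0]))
print(L,B,pin,A(m-L),A(pin-L),np.linalg.norm((pin-L)[:2]),A(d),np.linalg.norm(d))
E
```

```text
[ 498.04624447 -190.98796079   50.        ] [ 492.54321144 -188.35750987   85.        ] [ 564.43325323 -124.3483569    66.        ] -28.549702708901 45.108794900945 94.06418946456049 -27.543139882505397 62.73222245291275
```

The bar sits at -27.5° and its centre is at about (490,-189), which agrees with the first measurement. I descend to TCP z = 60, above the foot, and close.

move_arm(dp=[[2,-1,-30],[0,0,-30],[0,0,-20],[0,0,-10],[0,0,0],[0,0,0],[0,0,0],[0,0,0],[0,0,0],[0,0,0]], rotation=[[0,0,0],[0,0,0],[0,0,0],[0,0,0],[0,0,0],[0,0,0],[0,0,0],[0,0,0],[0,0,0],[0,0,0]], hand=[1,1,1,1,1,0,0,0,0,0], newtons=20)

```text
clock: 2.7
eef_pos: [490.7, -190.0, 61.4]
eef_rot: [-3.142, -0.0, -0.479]
wrist_force: [-0.5, 0.4, 0.3]
finger_gap: 47.5
finger_force: 0.0
```

move_arm(dp=[[0,0,0],[0,0,0],[0,0,0],[0,0,0],[0,0,0],[0,0,0]], rotation=[[0,0,0],[0,0,0],[0,0,0],[0,0,0],[0,0,0],[0,0,0]], hand=[0,0,0,0,0,0])

```text
clock: 3.45
eef_pos: [490.7, -190.0, 61.4]
eef_rot: [-3.142, -0.0, -0.479]
wrist_force: [0.6, 0.3, -0.7]
finger_gap: 0.5
finger_force: 0.0
```

The fingers shut to 0.5 mm without force, so they are not holding the bar. I need to look before moving.

```bash
python3 - <<'E'
from h import *
a=camera("scene")["image"][:,:,::-1]; b=camera("wrist")["image"][:,:,::-1]
s=manip.read_state(); print(s["finger_gap"],s["finger_force"],s["eef_pos"])
a=cv2.resize(a[140:290,180:380],(400,300)); b=cv2.resize(b,(400,300))
cv2.imwrite("pics/g1.png",np.hstack([a,b]))
E
```

```text
0.4578532575389302 0.0 [ 490.65064008 -190.00679571   61.33977863]
```

View pics/g1.png

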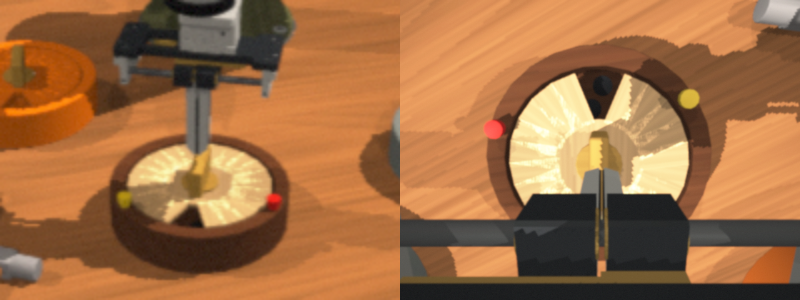

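```bash
python3 - <<'E'
from h import *
c=camera("wrist"); M=np.linalg.inv(np.array(c["mount"]))
for p in ([0,0,0],[0,0,-19],[0,0,-40]):
    q=M[:3,:3]@p+M[:3,3]; print("wrist",p,q[0]/q[2]*c["fx"]+c["cx"],q[1]/q[2]*c["fy"]+c["cy"])
cv2.imwrite("pics/w2.png",cv2.resize(c["image"][120:300,160:400,::-1],(800,600)))
c=camera("scene")
def pr(X):
    q=np.array(c["R"])@X+np.array(c["t"]); return q[0]/q[2]*c["fx"]+c["cx"],q[1]/q[2]*c["fy"]+c["cy"]
for X in ([490.6,-190,61.4],[490.6,-190,85],[490.6,-190,50],[490.6+28,-190-15,85],[490.6-28,-175,85]): print(X,pr(np.array(X)))
cv2.imwrite("pics/g2.png",cv2.resize(c["image"][150:270,220:340,::-1],(600,600),interpolation=cv2.INTER_CUBIC))
E
```

```text
wrist [0, 0, 0] 283.30045235238845 233.3695157001589
wrist [0, 0, -19] 283.40036536982393 243.12754106243747
wrist [0, 0, -40] 283.5341641539238 256.19502678351887
[490.6, -190, 61.4] (np.float64(278.3361418639433), np.float64(227.30949663653334))
[490.6, -190, 85] (np.float64(278.4428521547459), np.float64(218.91917858216934))
[490.6, -190, 50] (np.float64(278.28542060990003), np.float64(231.29756048996626))
[518.6, -205, 85] (np.float64(275.885070104875), np.float64(226.60452818243803))
[462.6, -175, 85] (np.float64(280.8886032836402), np.float64(211.5704474962842))
```

View pics/g2.png

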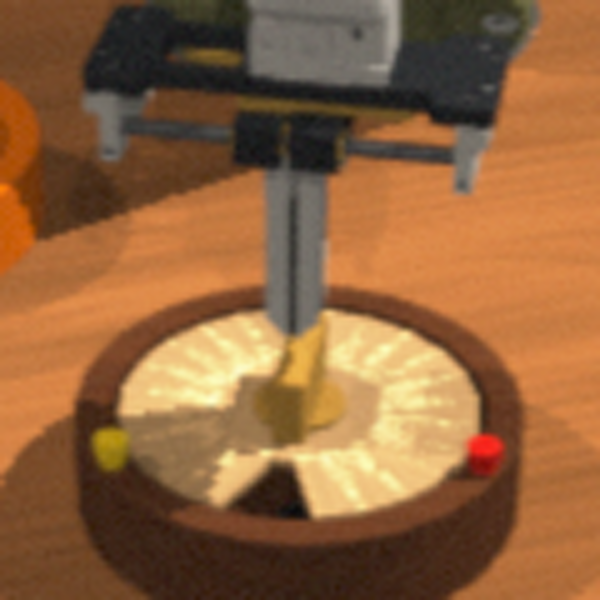

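View pics/w2.png

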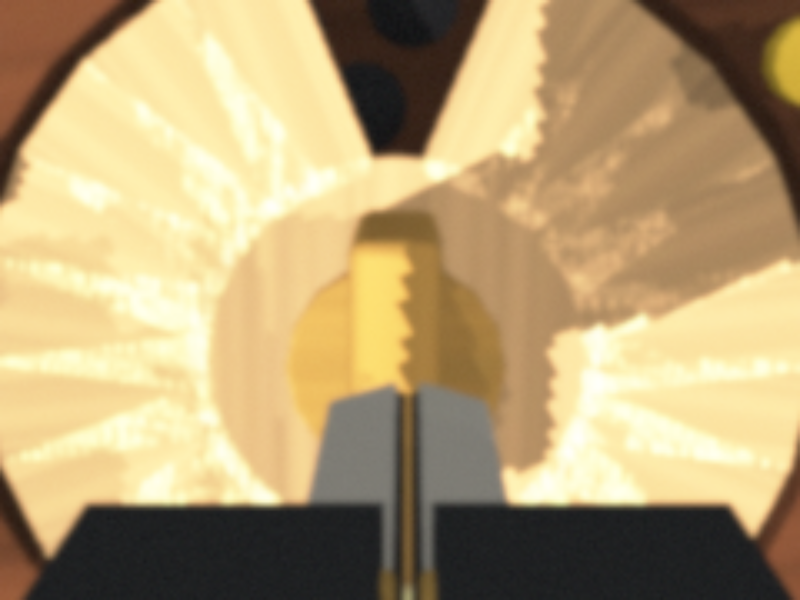

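In both views the shut fingertips sit on or over the bar top, about 25–30 mm above the reported TCP. In the first wrist view the open pads, at ±47 mm, spanned ±87 px, which puts their depth at about 186 mm against 222 mm for the TCP. So the fingers closed above the bar and nothing has been disturbed. I'll open, lower gently while watching the force, and grip again.

move_arm(dp=[[0,0,0],[0,0,0],[0,0,0],[0,0,0],[0,0,0],[0,0,0],[0,0,-3],[0,0,-3],[0,0,-3],[0,0,0]], rotation=[[0,0,0],[0,0,0],[0,0,0],[0,0,0],[0,0,0],[0,0,0],[0,0,0],[0,0,0],[0,0,0],[0,0,0]], hand=[0.6,0.6,0.6,0.6,0.6,0.6,0.6,0.6,0.6,0.6])

```text
clock: 4.9
eef_pos: [490.5, -189.9, 52.0]
eef_rot: [-3.142, 0.001, -0.479]
wrist_force: [-1.4, 0.5, 1.1]
finger_gap: 56.3
finger_force: 0.0
```

move_arm(dp=[[0,0,-2],[0,0,-2],[0,0,0]], rotation=[[0,0,0],[0,0,0],[0,0,0]], hand=[0.6,0.6,0.6])

```text
clock: 5.28
eef_pos: [490.6, -190.0, 48.2]
eef_rot: [3.142, 0.0, -0.479]
wrist_force: [0.3, 0.2, -1.1]
finger_gap: 56.5
finger_force: 0.0
```

There is no contact at a reported z of 48, below the lid top, so the tips really are higher than reported.

move_arm(dp=[[0,0,-3],[0,0,-3],[0,0,-2],[0,0,0]], rotation=[[0,0,0],[0,0,0],[0,0,0],[0,0,0]], hand=[0.6,0.6,0.6,0.6])

```text
clock: 5.78
eef_pos: [490.6, -190.0, 40.1]
eef_rot: [3.142, 0.0, -0.479]
wrist_force: [0.4, 0.6, 0.1]
finger_gap: 56.4
finger_force: 0.0
```

move_arm(dp=[[0,0,0],[0,0,0],[0,0,0],[0,0,0],[0,0,0],[0,0,0],[0,0,0]], rotation=[[0,0,0],[0,0,0],[0,0,0],[0,0,0],[0,0,0],[0,0,0],[0,0,0]], hand=[0,0,0,0,0,0,0], newtons=20)

```text
clock: 6.65
eef_pos: [491.8, -187.9, 40.4]
eef_rot: [-3.138, -0.0, -0.479]
wrist_force: [8.5, 15.8, -0.8]
finger_gap: 15.8
finger_force: 20.0
```

The bar is gripped at 15.8 mm and 20 N. I relieve the 2 mm side offset, then turn by +1.21 rad.

move_arm(dp=[[1.2,2.1,0],[0,0,0]], rotation=[[0,0,0],[0,0,0.03]], hand=[0,0])

```text
clock: 6.9
eef_pos: [491.8, -187.9, 40.4]
eef_rot: [3.142, 0.0, -0.448]
wrist_force: [-0.2, 1.1, 1.5]
finger_gap: 15.7
finger_force: 20.0
```

move_arm(dp=[[0,0,0],[0,0,0],[0,0,0],[0,0,0],[0,0,0],[0,0,0],[0,0,0],[0,0,0],[0,0,0],[0,0,0]], rotation=[[0,0,0.06],[0,0,0.06],[0,0,0.06],[0,0,0.06],[0,0,0.06],[0,0,0.06],[0,0,0.06],[0,0,0.06],[0,0,0.06],[0,0,0.06]], hand=[0,0,0,0,0,0,0,0,0,0])

```text
clock: 8.15
eef_pos: [491.9, -187.2, 40.4]
eef_rot: [-3.14, -0.0, 0.154]
wrist_force: [0.7, 6.9, 1.0]
finger_gap: 15.6
finger_force: 20.0
```

move_arm(dp=[[0,0.7,0],[0,0,0],[0,0,0],[0,0,0],[0,0,0],[0,0,0],[0,0,0],[0,0,0],[0,0,0],[0,0,0]], rotation=[[0,0,0.06],[0,0,0.06],[0,0,0.06],[0,0,0.06],[0,0,0.06],[0,0,0.06],[0,0,0.06],[0,0,0.06],[0,0,0.06],[0,0,0.035]], hand=[0,0,0,0,0,0,0,0,0,0])

```text
clock: 9.4
eef_pos: [491.6, -186.6, 40.4]
eef_rot: [-3.14, -0.0, 0.728]
wrist_force: [-2.1, 5.8, 3.2]
finger_gap: 15.8
finger_force: 20.0
```

```bash
python3 - <<'E'
from h import *
s=manip.read_state(); c=snap("wrist","pics/w3.png")
print(s["eef_pos"],s["eef_rot"],s["wrist_force"])
E
```

```text
[ 491.60753409 -186.63229896   40.36918457] [-3.14024592e+00 -3.68579004e-04  7.28123855e-01] [-2.10882445  5.75341584  3.16870375]
```

View pics/w3.png

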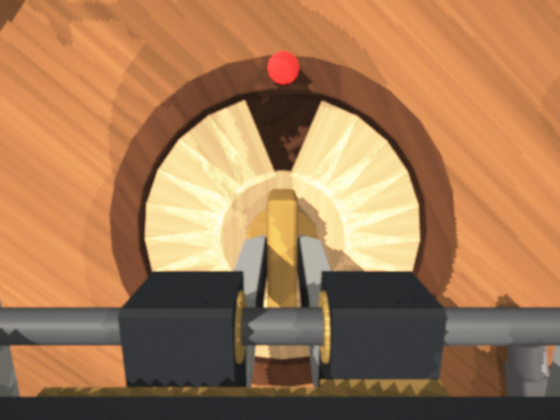

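The red pin at (283,68) sits on the middle line of the notch, whose corners are at (247,101) and (321,101). The lid is aligned, so I release and rise.

move_arm(dp=[[0,0,0],[0,0,0],[0,0,0],[0,0,0],[0,0,0],[0,0,0],[0,0,10],[0,0,30],[0,0,40],[0,0,40]], rotation=[[0,0,0],[0,0,0],[0,0,0],[0,0,0],[0,0,0],[0,0,0],[0,0,0],[0,0,0],[0,0,0],[0,0,0]], hand=[0.6,0.6,0.6,0.6,0.6,0.6,0.6,0.6,0.6,0.6])

```text
clock: 10.7
eef_pos: [491.8, -187.2, 162.4]
eef_rot: [3.141, -0.0, 0.726]
wrist_force: [-0.7, -0.3, 0.2]
finger_gap: 56.5
finger_force: 0.0
```

move_arm(dp=[[0,0,0],[0,0,0],[0,0,0],[0,0,0]], rotation=[[0,0,0],[0,0,0],[0,0,0],[0,0,0]], hand=[0.6,0.6,0.6,0.6])

```text
clock: 11.2
eef_pos: [491.6, -187.1, 159.6]
eef_rot: [-3.14, 0.001, 0.726]
wrist_force: [0.1, 1.2, -0.5]
finger_gap: 56.3
finger_force: 0.0
```

```bash
python3 - <<'E'
from h import *
snap("wrist","pics/w4.png"); print(manip.read_state()["wrist_force"])
E
```

```text
[ 0.55217877 -0.58824157 -0.13102711]
```

View pics/w4.png

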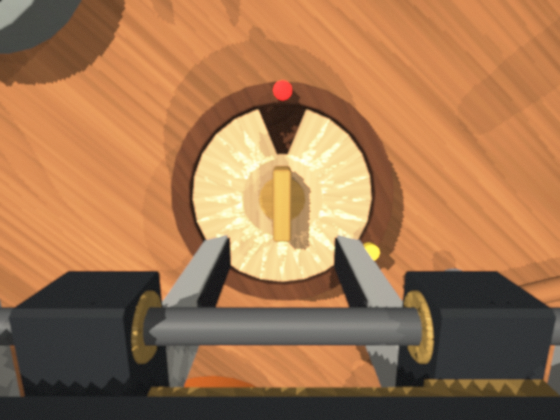

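After release the pin at (283,91) is centred over the notch, whose corners are at (260,110) and (307,110), and the gripper is clear.

```bash
python3 -c "
from cell import manip
print(manip.sign_off())"
```

```text
the job is handed in; nothing more can be done
None
```

I turned the maple lid about 69° until its opening lay squarely over the red pin's compartment, released it and moved clear, left the grey dispenser alone, and handed the job in at about 11 s; no verdict came back.

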